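# Kickstand down, frame held upright

## Robot

A 6-joint arm with a two-finger parallel gripper is mounted at the origin on the work surface. World frame = base frame: x ahead of the robot, y to its left, z up, the work surface at z = 0. Lengths are in m, angles in rad, forces in N, time in s.
With the tool pointing down it reaches from about 0.375 to 0.975 m from the base axis. Payload 3.8 kg.
Tool frame: the origin (TCP) lies midway between the tips of the shut fingers; the grasp point (between the pads) lies 19 mm behind it; z points along the fingers, y is the line along which they close (so a half turn about z gives the same grasp; the last joint's range is limited). The gripper opens to 85 mm and grips with 20 to 120 N. Pads are 22 mm wide; open, the fingers measure 114 mm over their backs; the gripper's body (76 mm by 85 mm) begins 54 mm behind the grasp point. The pads swing forward as they close: fully open they stand 13 mm farther back than shut.
Start: joints at [1.106, 0.264, 1.604, -0, 1.274, -0.037], TCP at [0.28, 0.614, 0.231] pointing down, gripper open.
Joint ranges: [-2.63, 2.63], [-0.94, 2.18], [0.31, 2.57], [-1.31, 4.45], [0, 2.66], [-2.55, 2.55]. Speed limits (rad/s): [2.57, 2.57, 3.14, 3.14, 3.14, 3.14].

## Interface

Orientations are given as a rotation vector (axis times angle).
In Python, from workcell import read_state, vision, ticket gives the robot as it stands. The module is installed in compiled form; this text tells all that it offers.
- The arm moves only by the tool jog_arm, never from a script. Its arguments are lists of equal length, an entry for each row: "turn": the turn, a rotation vector about the tool's x, y, z in rad, a list of three; "delta_pos": the shift along the tool's x, y, z in m, a list of three; "gripper": the finger opening in m, from 0 to 0.0854. In form: {"turn": [[rx, ry, rz], ...], "delta_pos": [[dx, dy, dz], ...], "gripper": [gripper, ...]}. A call has 1 to 20 rows; each row shifts and turns the commanded pose from where the row before left it, along the tool's axes as they then stand; what a row does not reach is not made up. A row lasts 1/12 s, in which the tool goes at most 41.7 mm and 7.16 degrees, less where a joint would pass 70% of its speed; a pose out of reach is approached as far as the arm can. A call with a gripper value outside its range is refused whole. The fingers move at their own pace and stop on an object; "grip_force" is the grip in N (left out, the last holds). Time passes only in rows, so rows that do not move let the fingers close. It gives the time, the measured TCP pose, the force, the opening and the grip force at its end, in the units of the state.
- read_state(): the state, without advancing time (a new reading comes with each control period).
- vision.read_camera(name): name is "scene" or "top" or "wrist"; returns the picture (384x512x3 uint8, red, green, blue); there is no depth.
- vision.calibration(name): a dict with "vfov" (degrees; the focal length in pixels is half the picture's height over the tangent of half this angle, whatever the lens; pixels are square), "cx", "cy" (the principal point, pixels), "R" (3x3) and "t" (3): a world point X has camera coordinates R X + t; the wrist camera has in their place "mount" (4x4, takes a point from camera to tool coordinates, whose origin is the TCP and whose axes are the flange's). Camera axes: x right, y down, z forward; pixel columns grow to the right and rows downward; lengths in m; the calibration is good to about 2 mm. A picture is of the moment at which its call begins: read the wrist's pose just before it. calibration takes no time and is no camera call.
- ticket.finish_job(): hands the job in; it is judged then, once.
The state is a dict: "time": time; "q": joint angles; "joint_vel": joint speeds; "joint_torque": joint torques, N m; "tool_pos": TCP position; "tcp_rot": TCP orientation; "wrist_force": force on the tool from outside, world axes, zero at the start; "torque": the same for the moment, N m; "width": opening from 0.0 (shut) to 1.0 (fully open); "grip_force": force on a finger pad.
Only numpy, scipy, OpenCV 4.12 (cv2) and the standard library are available. Lean on these libraries where they do the work, as an engineer would, in place of code of your own. Each camera call takes 0.05 s, during which the arm holds its last target. There are 200 camera calls.

## Task

A child's-bike frame stub leans back on the rest of its tilting bench foot with the kickstand folded up. First flip the kickstand leg all the way down past its over-centre spring until it stays down by itself; then bring the frame upright and hold it there with the fingers, because it tips back if let go: finish while still holding it upright. Leave the other things on the bench where they are.

Things in the scene. Friction and masses are not known exactly. Their poses are not given: they have to be found in the camera images.
- stand: Fixed dark steel bench foot. Origin: centre of its underside below the hinge line; x points to the kickstand side, y to the rear (hub) end, z up. Base plate x -95..55, y +-100, 10 mm thick. Two cheeks at y +-30, 58 mm high, carry the frame's hinge pin, along y, 40 mm above the bench. A rubber rest pad at x -45..-10, up to 105 mm high, carries the leaning mast.
- frame: Blue frame stub, about 1.2 kg, tilting about the hinge pin. Origin on the pin, 40 mm straight above the stand's origin; axes parallel to the stand's when upright; z runs up the mast and seat tube. Starts leaning 0.25 rad to the stand's -x, on the pad; stops 0.15 rad past upright. Gravity and a spring always pull it back to the pad with about 0.8 N m (3 N near the tube's top).
- seat_top (a point): Centre of the top end of the seat tube stub, at x 0, y 0, z 290 mm in the frame's axes. The tube is 29 mm dia, along the frame's z from 165 to 290, free all round above z 220. Below it, across x (+-35) at z 160, the bottom bracket shell, 42 mm dia; a 32 mm dia down tube stub runs from there to y -80, z 200.
- hub_mid (a point): Middle of the steel hub (44 mm dia flanges, axle along x, 120 mm over its nuts) at the rear end, x 0, y 183, z 105 mm in the frame's axes. Two chainstays, 16 mm dia, run from the shell down to the dropouts beside it (x +-49).
- kickstand (a joint): Leg angle, rad: 0 folded (leg points rearward, +y, rising 20 degrees in the frame's axes), 1.85 fully down (stop). It turns about the frame's x axis through y 30, z 150 mm of the frame; the leg's end swings from the rear downward. A spring returns it to 0 until about 0.75 rad, and beyond that snaps it to 1.85 by itself. It needs at most about 0.3 N m (2.5 N at 120 mm from the pivot).
- leg_pivot (a point): Root of the leg's centre line, on the pivot axis, at x 51, y 30, z 150 mm in the frame's axes.
- leg_tip (a point): Centre of the leg's rounded rubber end (18 mm dia). The leg is a straight aluminium rod of 14 mm dia from leg_pivot to here, 163 mm long, running 32 mm outwards (frame's +x) on the way; nothing stands above or outside of it.
- mallet: Bystander: hammer with a red handle, 260 mm long, lying on the bench; origin under its middle. Leave it alone.
- grease: Bystander: jar 68 mm dia, 70 mm high, standing; origin under its centre. Leave it alone.
- bolt_tray: Bystander: grey open tray 130 x 90 x 35 mm; origin under its centre. Leave it alone.

How it is judged:
By the outcome, as a careful person would: the job done as asked, in the order asked, and still so for the second after the job is handed in, while the arm keeps its last pose, push and grip.
It also fails if it takes over 51 s, if anything falls off the work surface, if the arm or the gripper's body presses on something with over 40 N, if the wrist force passes 120 N, or if a joint passes its speed limit or range.

## Working session

There is one attempt and no reset: what is moved stays moved. The work goes in short steps, Python scripts to look and compute and a tool call to move; the robot and the scene stay as the last step left them, time stands still between calls to the robot, and variables do not carry over. Pictures are saved under pics/ and viewed, at most 10 in all, crops included, and the job is handed in when it is done.

Besides the shell and the picture viewer there is one more tool, called after "Call:" in YAML: its name, and indented under it one key for each argument. jog_arm: Moves the arm, as the interface text tells. Its arguments: {"type":"object","properties":{"turn":{"type":"array","items":{"type":"array","items":{"type":"number"}}},"delta_pos":{"type":"array","items":{"type":"array","items":{"type":"number"}}},"gripper":{"type":"array","items":{"type":"number"}},"grip_force":{"type":"number"}},"required":["turn","delta_pos","gripper"]}

```bash
mkdir -p pics
python3 - <<'E'
from workcell import read_state, vision
import cv2, numpy as np
s=read_state(); print(s)
for n in ("scene","top"):
    im=vision.read_camera(n); cv2.imwrite(f"pics/{n}0.png",im[:,:,::-1]); c=vision.calibration(n); print(n,c)
print(vision.calibration("wrist"))
E
```

```text
{'time': 0.0, 'q': array([ 1.10609950e+00,  2.64755356e-01,  1.60539859e+00,  3.00166539e-05,
        1.27368205e+00, -3.68943846e-02]), 'joint_vel': array([ 3.17697460e-04,  5.30435846e-04,  8.67455945e-04, -1.09507536e-03,
        1.18533924e-04,  5.74190072e-05]), 'joint_torque': array([-1.03250924e-03, -5.15089095e+01, -3.67327666e+01, -2.37095774e-04,
        1.26278854e-02, -4.39969222e-05]), 'tool_pos': array([0.27969742, 0.61351439, 0.22994725]), 'tcp_rot': array([-0.66676694, -3.06942051,  0.00340177]), 'wrist_force': array([-0.30686675, -0.00578379,  1.08738423]), 'torque': array([-0.03759566, -0.00635916,  0.02386922]), 'grip_force': 0.0, 'width': 0.9998177251086331}
scene {'vfov': 57.93004041256821, 'cx': 254.2268790492541, 'cy': 188.2743015441429, 'R': array([[ 0.71430469,  0.69982883, -0.00289988],
       [ 0.41263584, -0.42451068, -0.80592949],
       [-0.56524373,  0.57448262, -0.59200443]]), 't': array([-0.36284464, -0.04250049,  1.28917042])}
top {'vfov': 42.5186259706177, 'cx': 259.10214736140864, 'cy': 194.4612258639993, 'R': array([[-0.05752111, -0.99833607, -0.00405235],
       [-0.97569571,  0.05707541, -0.21156625],
       [ 0.21144551, -0.00821566, -0.97735526]]), 't': array([0.01744055, 0.55846958, 1.61980535])}
{'vfov': 64.30177184305226, 'cx': 249.97710343526353, 'cy': 190.10750062760533, 'mount': array([[ 3.09285491e-04, -9.46276842e-01, -3.23357452e-01,
         8.30655038e-02],
       [ 9.99999766e-01,  9.54684127e-05,  6.77101668e-04,
        -9.85524015e-05],
       [-6.09855206e-04, -3.23357586e-01,  9.46276651e-01,
        -1.42712848e-01],
       [ 0.00000000e+00,  0.00000000e+00,  0.00000000e+00,
         1.00000000e+00]])}
```

View pics/scene0.png

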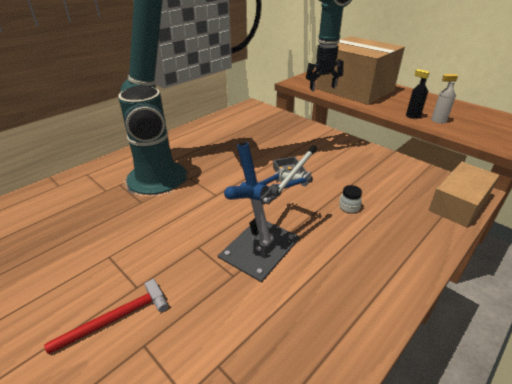

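View pics/top0.png

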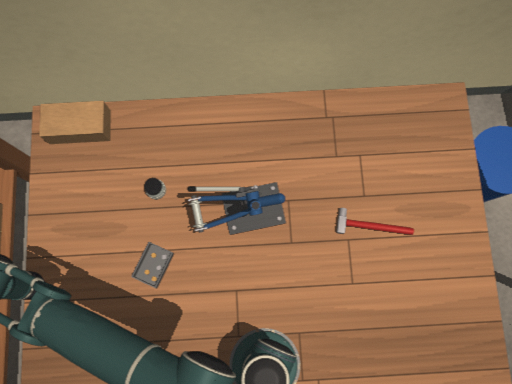

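The scene view shows the frame leaning towards the robot, with the leg tip at about (314,149). The top view shows the base plate at about (220..286, 183..235), the hub at (196,213) and the leg tip at (190,189). I'll measure the plate corners next.

```bash
cat > h.py <<'E'
from workcell import read_state, vision
import numpy as np, cv2
from scipy.spatial.transform import Rotation as Ro
def ray(n,u,v):
    c=vision.calibration(n); f=192/np.tan(np.radians(c["vfov"]/2))
    d=np.array([(u-c["cx"])/f,(v-c["cy"])/f,1]); R=c["R"]
    return -R.T@c["t"], R.T@d/np.linalg.norm(d)
def onplane(n,u,v,z):
    o,d=ray(n,u,v); return o+d*(z-o[2])/d[2]
def tri(a,b):
    (o1,d1),(o2,d2)=ray(*a),ray(*b)
    k=np.linalg.lstsq(np.c_[d1,-d2],o2-o1,rcond=None)[0]
    p,q=o1+k[0]*d1,o2+k[1]*d2; return (p+q)/2,np.linalg.norm(p-q)
def proj(n,X):
    c=vision.calibration(n); f=192/np.tan(np.radians(c["vfov"]/2)); p=c["R"]@X+c["t"]; return p[:2]/p[2]*f+[c["cx"],c["cy"]]
E
python3 - <<'E'
import cv2,numpy as np
a=cv2.imread("pics/top0.png")[165:245,170:300]; b=cv2.imread("pics/scene0.png")[130:285,205:335]
a=cv2.resize(a,None,fx=4.5,fy=4.5,interpolation=2);b=cv2.resize(b,None,fx=3.8,fy=3.8,interpolation=2)
cv2.imwrite("pics/topc.png",a);cv2.imwrite("pics/scenec.png",b)
E
```

```text
(no output)
```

View pics/topc.png

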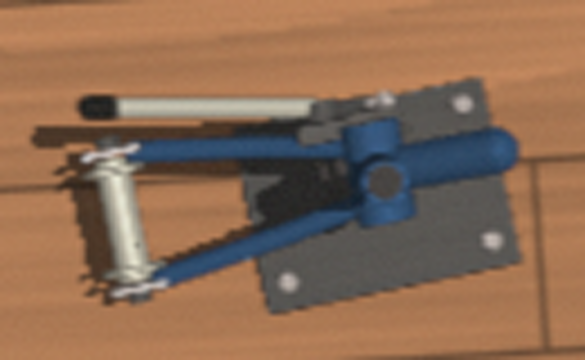

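View pics/scenec.png

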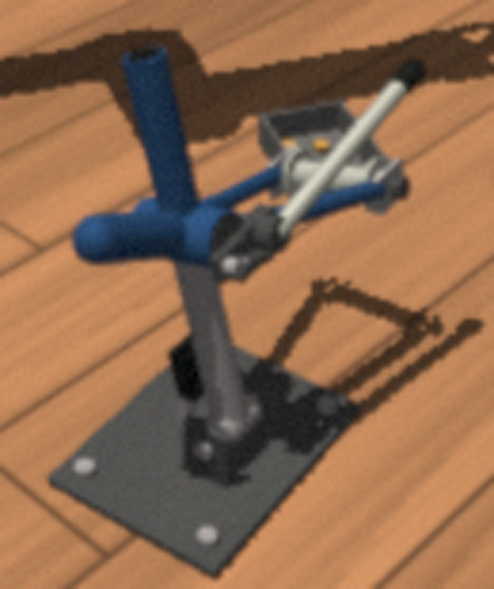

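The top crop shows plate corners at (482,78), (520,262) and (272,313), seat top at (385,181) and leg tip about (98,107). The scene crop shows plate corners at (50,482) and (216,578), seat top at (145,54) and leg tip at (409,73).

Run:
```python
from h import *
T=lambda u,v:("top",170+u/4.5-.4,165+v/4.5-.4)
S=lambda u,v:("scene",205+u/3.8-.4,130+v/3.8-.4)
A,B,C=[onplane(*T(*p),.01) for p in((482,78),(520,262),(272,313))]
D,E=[onplane(*S(*p),.01) for p in((50,482),(216,578))]
print(A,B,C,D,E,np.linalg.norm(A-B),np.linalg.norm(B-C))
# corners stand: A=(55,-100) B=(-95,-100) C=(-95,100) 
P=np.array([[.055,-.1],[-.095,-.1],[-.095,.1],[-.095,-.1],[.055,-.1]]);W=np.array([A,B,C,D,E])[:,:2]
pc,wc=P.mean(0),W.mean(0);H=(P-pc).T@(W-wc);y=np.arctan2(H[0,1]-H[1,0],H[0,0]+H[1,1])
R=Ro.from_euler('z',y).as_matrix();o=np.r_[wc-R[:2,:2]@pc,0];print("stand",o,"yaw",y, W-(P@R[:2,:2].T+o[:2]))
F=R@Ro.from_euler('y',-.25).as_matrix();f0=o+[0,0,.04]
seat,e=tri(T(385,181),S(145,54));print("seat",seat,e,"pred",f0+F@[0,0,.29])
tip,e=tri(T(98,107),S(409,73));print("tip",tip,e)
L=np.array([.051+.032,.03+np.sqrt(.163**2-.032**2)*np.cos(.349),.15+np.sqrt(.163**2-.032**2)*np.sin(.349)])
print("pred",f0+F@L,"pivot",f0+F@[.051,.03,.15],"hub",f0+F@[0,.183,.105])
s=read_state();print(Ro.from_rotvec(s["tcp_rot"]).as_matrix())
```

```text
[ 0.61080412 -0.07994905  0.01      ] [ 0.46372513 -0.09966001  0.01      ] [0.43537764 0.09268864 0.01      ] [ 0.47016322 -0.10515371  0.01      ] [ 0.61570761 -0.08355532  0.01      ] 0.14839390050756038 0.1944262985226843
stand [0.54476006 0.00944507 0.        ] yaw 0.15056047183306195 [[-0.00333296  0.00122502]
 [-0.00210887  0.0040129 ]
 [-0.00045791 -0.00137587]
 [ 0.00432921 -0.0014808 ]
 [ 0.00157053 -0.00238125]]
seat [ 4.71993913e-01 -3.08828610e-04  3.21530961e-01] 0.0013346784740721174 pred [ 0.47382457 -0.00131645  0.3209846 ]
tip [0.545131   0.18781648 0.25967935] 0.0016997010560899479
pred [0.54718294 0.19206728 0.25882683] pivot [0.55242503 0.04095118 0.19795447] hub [0.49162793 0.18647841 0.1417358 ]
[[-9.09889981e-01  4.14848638e-01 -9.10595515e-04]
 [ 4.14849629e-01  9.09888216e-01 -1.79419502e-03]
 [ 8.42207679e-05 -2.01028028e-03 -9.99997976e-01]]
```

Call:
jog_arm:
  turn:
    - [0, 0, -0.1156]
    - [0, 0, -0.1156]
    - [0, 0, -0.1156]
    - [0, 0, -0.1156]
    - [0, 0, -0.1156]
    - [0, -0.0833, 0]
    - [0, -0.0833, 0]
    - [0, -0.0834, 0]
    - [0, 0, 0]
  delta_pos:
    - [0, 0, -0.025]
    - [0, 0, -0.025]
    - [0, 0, -0.025]
    - [0, 0, -0.025]
    - [0, 0, -0.025]
    - [0, 0, 0]
    - [0, 0, 0]
    - [0, 0, 0]
    - [0, 0, 0]
  gripper: [0, 0, 0, 0, 0, 0, 0, 0, 0]

```text
time: 0.85
tool_pos: [0.2774, 0.6137, 0.3555]
tcp_rot: [-0.221, 2.883, 0.026]
wrist_force: [0.1, -0.2, -0.9]
width: -0.002
grip_force: 0.0
```

```bash
cat >> h.py <<'E'
o=np.array([.545,.008,0]);Rs=Ro.from_euler('z',.150).as_matrix();f0=o+[0,0,.04]
def fr(a=-.25): return Rs@Ro.from_euler('y',a).as_matrix()
def show(a=-.25):
    s=read_state();F=fr(a);M=Ro.from_rotvec(s["tcp_rot"]).as_matrix()
    print("t",s["time"],"TCP in frame mm",(F.T@(s["tool_pos"]-f0)*1e3).round(1),"tool axes in frame\n",(F.T@M).round(3),"\nF",s["wrist_force"].round(1),"q",s["q"].round(2),"w",s["width"],s["grip_force"])
    return s,M
def to(p,a=-.25):
    s,M=show(a);print("tool delta mm",((M.T@(f0+fr(a)@(np.array(p)/1e3)-s["tool_pos"]))*1e3).round(1))
E
python3 -c "
from h import *
to([74,115,240])"
```

```text
t 0.85 TCP in frame mm [-90.6 638.9 348.7] tool axes in frame
 [[-1.    -0.003  0.001]
 [-0.003  1.    -0.   ]
 [-0.001 -0.    -1.   ]] 
F [ 0.1 -0.2 -0.9] q [ 1.22  0.13  1.55 -0.23  1.34 -0.46] w -0.0020208141114621023 0.0
tool delta mm [-162.8 -524.4  109. ]
```

Call:
jog_arm:
  turn:
    - [0, 0, 0]
    - [0, 0, 0]
    - [0, 0, 0]
    - [0, 0, 0]
    - [0, 0, 0]
    - [0, 0, 0]
    - [0, 0, 0]
    - [0, 0, 0]
    - [0, 0, 0]
    - [0, 0, 0]
    - [0, 0, 0]
    - [0, 0, 0]
    - [0, 0, 0]
    - [0, 0, 0]
    - [0, 0, 0]
    - [0, 0, 0]
    - [0, 0, 0]
    - [0, 0, 0]
    - [0, 0, 0]
  delta_pos:
    - [-0.0108, -0.035, 0.004]
    - [-0.0108, -0.035, 0.004]
    - [-0.0108, -0.035, 0.004]
    - [-0.0108, -0.035, 0.004]
    - [-0.0108, -0.035, 0.004]
    - [-0.0108, -0.035, 0.004]
    - [-0.0108, -0.035, 0.004]
    - [-0.0108, -0.035, 0.004]
    - [-0.0108, -0.035, 0.004]
    - [-0.0108, -0.035, 0.004]
    - [-0.0108, -0.035, 0.004]
    - [-0.0108, -0.035, 0.004]
    - [-0.0108, -0.035, 0.004]
    - [-0.0108, -0.035, 0.004]
    - [-0.0108, -0.035, 0.004]
    - [0, 0, 0.016]
    - [0, 0, 0.016]
    - [0, 0, 0.016]
    - [0, 0, 0]
  gripper: [0, 0, 0, 0, 0, 0, 0, 0, 0, 0, 0, 0, 0, 0, 0, 0, 0, 0, 0]

```text
time: 2.43
tool_pos: [0.5387, 0.1213, 0.2871]
tcp_rot: [-0.215, 2.893, 0.028]
wrist_force: [-0.1, 0.1, -0.6]
width: -0.0
grip_force: 0.0
```

```bash
python3 -c "
from h import *
to([74,115,240])
im=vision.read_camera('wrist');cv2.imwrite('pics/w1.png',im[:,:,::-1])
"
```

```text
t 2.4333 TCP in frame mm [ 71.5 112.9 236.8] tool axes in frame
 [[-1.     0.002 -0.008]
 [ 0.002  1.     0.001]
 [ 0.008  0.001 -1.   ]] 
F [-0.1  0.1 -0.6] q [ 0.18 -0.16  1.97 -0.01  1.1  -1.54] w -0.0004924111158594384 0.0
tool delta mm [-2.5  2.1 -3.2]
```

View pics/w1.png

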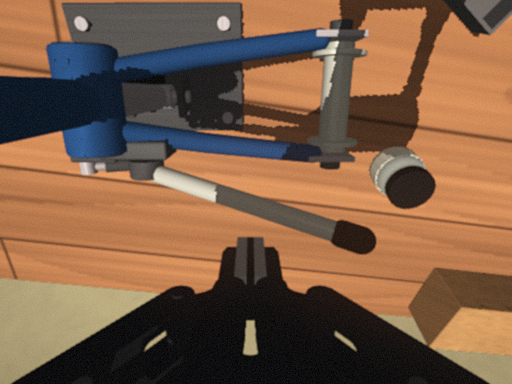

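The wrist view shows the closed fingertips at (250,250), above and slightly outside the rod, which runs from (160,175) to (355,238). The chainstay is clear. I'll push along the frame's -z.

Call:
jog_arm:
  turn:
    - [0, 0, 0]
    - [0, 0, 0]
    - [0, 0, 0]
    - [0, 0, 0]
    - [0, 0, 0]
    - [0, 0, 0]
    - [0, 0, 0]
    - [0, 0, 0]
    - [0, 0, 0]
  delta_pos:
    - [-0.002, 0.002, 0.012]
    - [0, 0, 0.012]
    - [0, 0, 0.012]
    - [0, 0, 0.01]
    - [0, 0, 0.008]
    - [0, 0, 0.008]
    - [0, 0, 0.008]
    - [0, 0, 0.008]
    - [0, 0, 0]
  gripper: [0, 0, 0, 0, 0, 0, 0, 0, 0]

```text
time: 3.23
tool_pos: [0.5615, 0.1279, 0.2156]
tcp_rot: [-0.217, 2.883, 0.027]
wrist_force: [2.0, 0.2, 3.7]
width: 0.002
grip_force: 1.7
```

```bash
python3 -c "
from h import *
to([74,115,90])"
```

```text
t 3.2333 TCP in frame mm [ 76.6 116.1 161.7] tool axes in frame
 [[-1.    -0.     0.001]
 [-0.     1.     0.   ]
 [-0.001  0.    -1.   ]] 
F [2.  0.2 3.7] q [ 0.19 -0.07  2.02 -0.01  0.94 -1.53] w 0.001645199348398819 1.6891118507192004
tool delta mm [ 2.7 -1.1 71.7]
```

Call:
jog_arm:
  turn:
    - [0, 0, 0]
    - [0, 0, 0]
    - [0, 0, 0]
    - [0, 0, 0]
    - [0, 0, 0]
    - [0, 0, 0]
    - [0, 0, 0]
    - [0, 0, 0]
  delta_pos:
    - [0, 0, 0.011]
    - [0, 0, 0.011]
    - [0, 0, 0.011]
    - [0, 0, 0.011]
    - [0, 0, 0.01]
    - [0, 0, 0.01]
    - [0, 0, 0.008]
    - [0, 0, 0]
  gripper: [0, 0, 0, 0, 0, 0, 0, 0]

```text
time: 3.9
tool_pos: [0.5763, 0.13, 0.143]
tcp_rot: [-0.217, 2.89, 0.027]
wrist_force: [0.0, -0.3, -0.8]
width: 0.001
grip_force: 0.0
```

```bash
python3 -c "
from h import *
show()
im=vision.read_camera('scene');cv2.imwrite('pics/s1.png',cv2.resize(im[100:290,180:360,::-1],None,fx=3,fy=3))
"
```

```text
t 3.9 TCP in frame mm [ 73.2 116.   87.7] tool axes in frame
 [[-1.    -0.    -0.006]
 [-0.     1.    -0.   ]
 [ 0.006 -0.    -1.   ]] 
F [ 0.  -0.3 -0.8] q [ 0.18  0.03  2.06 -0.01  0.81 -1.53] w 0.001419457068974829 0.0
```

View pics/s1.png

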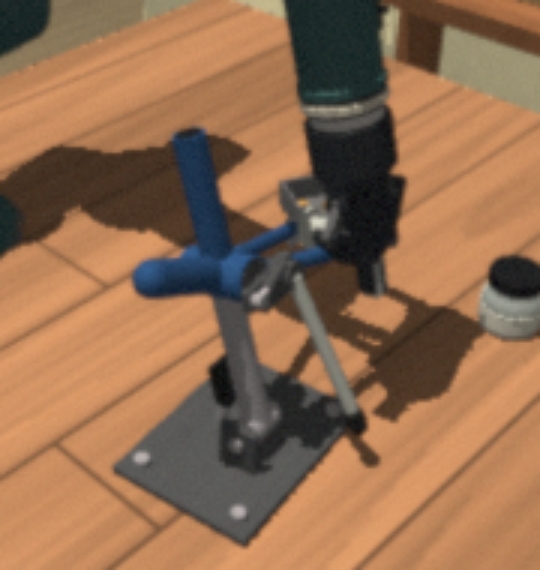

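The crop shows the leg snapped down: the tip is at (353,420) near the plate, and the fingers are clear of it. Next I retract, turn a quarter and open the fingers.

Call:
jog_arm:
  turn:
    - [0, 0, 0]
    - [0, 0, 0]
    - [0, 0, 0]
    - [0, 0, 0]
    - [0, 0, 0.1208]
    - [0, 0, 0.1208]
    - [0, 0, 0.1208]
    - [0, 0, 0.1208]
    - [0, 0, 0.1208]
    - [0, 0, 0.1208]
    - [0, 0, 0.1208]
    - [0, 0, 0.1208]
    - [0, 0, 0.1208]
    - [0, 0, 0.1208]
    - [0, 0, 0.1208]
    - [0, 0, 0.1208]
    - [0, 0, 0.1208]
    - [0, 0, 0]
  delta_pos:
    - [0, 0, -0.036]
    - [0, 0, -0.036]
    - [0, 0, -0.036]
    - [0, 0, -0.036]
    - [0, 0, -0.008]
    - [0, 0, -0.008]
    - [0, 0, -0.008]
    - [0, 0, -0.008]
    - [0, 0, -0.008]
    - [0, 0, -0.008]
    - [0, 0, -0.008]
    - [0, 0, -0.008]
    - [0, 0, -0.008]
    - [0, 0, -0.008]
    - [0, 0, -0.008]
    - [0, 0, -0.008]
    - [0, 0, -0.008]
    - [0, 0, 0]
  gripper: [0, 0, 0, 0, 0, 0, 0, 0, 0.07, 0.07, 0.07, 0.07, 0.07, 0.07, 0.07, 0.07, 0.07, 0.07]

```text
time: 5.45
tool_pos: [0.5183, 0.1214, 0.3899]
tcp_rot: [1.935, 2.244, 0.287]
wrist_force: [0.6, 0.1, 0.5]
width: 0.821
grip_force: 0.0
```

```bash
python3 -c "
from h import *
print(proj('scene',f0+fr()@[.083,.041,-.009]))
to([0,0,325])"
```

```text
[299.45301224 241.98622246]
t 5.45 TCP in frame mm [ 77.4 116.1 341.4] tool axes in frame
 [[ 0.002  1.     0.004]
 [ 1.    -0.002  0.   ]
 [ 0.     0.004 -1.   ]] 
F [0.6 0.1 0.5] q [ 0.19 -0.24  1.85 -0.01  1.28  0.04] w 0.8208006509239272 0.0
tool delta mm [-116.3  -77.2   16. ]
```

Call:
jog_arm:
  turn:
    - [0, 0, 0]
    - [0, 0, 0]
    - [0, 0, 0]
    - [0, 0, 0]
    - [0, 0, 0]
    - [0, 0, 0]
  delta_pos:
    - [-0.029, -0.019, 0]
    - [-0.029, -0.019, 0]
    - [-0.029, -0.019, 0]
    - [-0.029, -0.019, 0]
    - [0, 0, 0]
    - [0, 0, 0]
  gripper: [0.07, 0.07, 0.07, 0.07, 0.07, 0.07]

```text
time: 5.95
tool_pos: [0.4618, -0.006, 0.3681]
tcp_rot: [1.934, 2.247, 0.282]
wrist_force: [-0.2, 0.8, 1.2]
width: 0.824
grip_force: 0.0
```

```bash
python3 -c "
from h import *
to([0,0,245])
im=vision.read_camera('wrist');cv2.imwrite('pics/w2.png',im[:,:,::-1])
"
```

```text
t 5.95 TCP in frame mm [ -0.6  -1.5 338.7] tool axes in frame
 [[ 0.001  1.     0.   ]
 [ 1.    -0.001 -0.001]
 [-0.001  0.    -1.   ]] 
F [-0.2  0.8  1.2] q [-0.12 -0.38  1.99  0.07  1.29 -0.28] w 0.8241797631319476 0.0
tool delta mm [ 1.5  0.5 93.7]
```

View pics/w2.png

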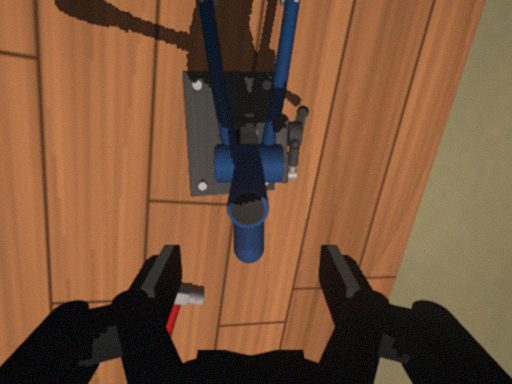

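The tube top is at (248,209), midway between the fingers at columns 180 and 322, and the leg is down on the right. I'll descend and grip.

Call:
jog_arm:
  turn:
    - [0, 0, 0]
    - [0, 0, 0]
    - [0, 0, 0]
    - [0, 0, 0]
    - [0, 0, 0]
    - [0, 0, 0]
    - [0, 0, 0]
    - [0, 0, 0]
    - [0, 0, 0]
    - [0, 0, 0]
    - [0, 0, 0]
    - [0, 0, 0]
    - [0, 0, 0]
    - [0, 0, 0]
    - [0, 0, 0]
  delta_pos:
    - [0.0015, 0, 0.023]
    - [0, 0, 0.023]
    - [0, 0, 0.022]
    - [0, 0, 0.022]
    - [0, 0, 0]
    - [0, 0, 0]
    - [0, 0, 0]
    - [0, 0, 0]
    - [0, 0, 0]
    - [0, 0, 0]
    - [0, 0, 0]
    - [0, 0, 0]
    - [0, 0, 0]
    - [0, 0, 0]
    - [0, 0, 0]
  gripper: [0.07, 0.07, 0.07, 0.07, 0.07, 0.02, 0.02, 0.02, 0.02, 0.02, 0.02, 0.02, 0.02, 0.02, 0.02]
  grip_force: 40

```text
time: 7.25
tool_pos: [0.484, 0.0005, 0.2832]
tcp_rot: [1.932, 2.249, 0.284]
wrist_force: [-5.0, 1.1, 5.1]
width: 0.332
grip_force: 38.9
```

```bash
python3 -c "
from h import *
show()"
```

```text
t 7.25 TCP in frame mm [  0.6   1.7 250.9] tool axes in frame
 [[-0.001  1.     0.001]
 [ 1.     0.001  0.   ]
 [ 0.     0.001 -1.   ]] 
F [-5.   1.1  5.1] q [-0.09 -0.31  2.09  0.07  1.12 -0.27] w 0.33246940448884194 38.87049436569214
```

Call:
jog_arm:
  turn:
    - [0.0125, 0, 0]
    - [0.0125, 0, 0]
    - [0.025, 0, 0]
    - [0.025, 0, 0]
    - [0.025, 0, 0]
    - [0.025, 0, 0]
    - [0.025, 0, 0]
    - [0.025, 0, 0]
    - [0.025, 0, 0]
    - [0.025, 0, 0]
    - [0.0125, 0, 0]
    - [0.0125, 0, 0]
    - [0, 0, 0]
    - [0, 0, 0]
    - [0, 0, 0]
  delta_pos:
    - [0, 0.00314, 2e-05]
    - [0, 0.00314, 2e-05]
    - [0, 0.00627, 8e-05]
    - [0, 0.00627, 8e-05]
    - [0, 0.00627, 8e-05]
    - [0, 0.00627, 8e-05]
    - [0, 0.00627, 8e-05]
    - [0, 0.00627, 8e-05]
    - [0, 0.00627, 8e-05]
    - [0, 0.00627, 8e-05]
    - [0, 0.00314, 2e-05]
    - [0, 0.00314, 2e-05]
    - [0, 0, 0]
    - [0, 0, 0]
    - [0, 0, 0]
  gripper: [0.02, 0.02, 0.02, 0.02, 0.02, 0.02, 0.02, 0.02, 0.02, 0.02, 0.02, 0.02, 0.02, 0.02, 0.02]

```text
time: 8.5
tool_pos: [0.5456, 0.0098, 0.2905]
tcp_rot: [2.048, 2.382, 0.001]
wrist_force: [-3.6, 1.2, 5.8]
width: 0.331
grip_force: 40.3
```

```bash
python3 -c "
from h import *
show(0)
im=vision.read_camera('scene');cv2.imwrite('pics/s2.png',cv2.resize(im[90:290,180:360,::-1],None,fx=3,fy=3))
"
```

```text
t 8.5 TCP in frame mm [  0.9   1.7 250.5] tool axes in frame
 [[-0.001  1.     0.001]
 [ 1.     0.001  0.   ]
 [ 0.     0.001 -1.   ]] 
F [-3.6  1.2  5.8] q [-0.03 -0.01  1.81  0.    1.35 -0.18] w 0.33052873625804313 40.26579022407532
```

View pics/s2.png

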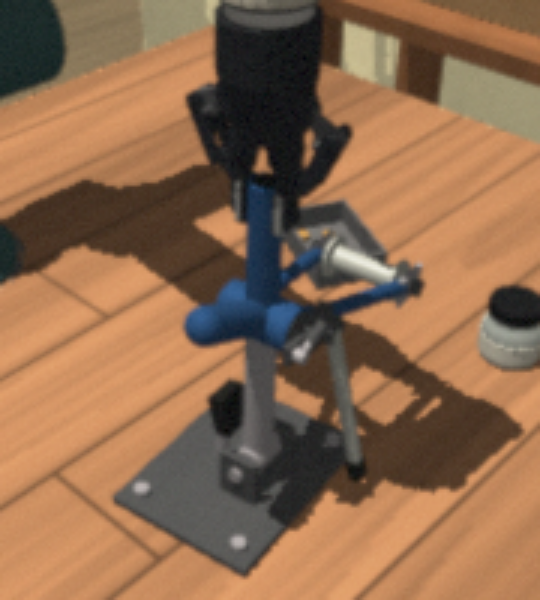

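The crop shows the frame upright with its tube held between the pads at (262,200). The leg is still down, with its tip at (355,470). The tool is vertical and the forces are low.

```bash
python3 -c "
from workcell import ticket
print(ticket.finish_job())"
```

```text
the job is handed in; nothing more can be done
None
```

The kickstand leg is snapped fully down and stays there by itself. The frame is upright and still held by the seat tube at about 40 N grip, the bystanders were not touched, and I handed the job in at about 8.5 s.

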